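Lay two pipettes in their tray, the same way round

ROBOT

A 6-joint arm with a two-finger parallel gripper is mounted at the origin on the work surface. World frame = base frame: x ahead of the robot, y to its left, z up, the work surface at z = 0. Lengths are in mm, angles in rad, forces in N, time in s.
With the tool pointing down it reaches from about 350 to 875 mm from the base axis. Payload 4.2 kg.
Tool frame: the origin (TCP) lies at the very end of the fingers, on their centre line; the grasp point (between the pads) lies 19 mm behind it; z points along the fingers, y is the line along which they close (so a half turn about z gives the same grasp; the last joint's range is limited). The gripper opens to 85 mm and grips with 20 to 120 N. Pads are 22 mm wide; open, the fingers measure 114 mm over their backs; the gripper's body (76 mm by 85 mm) begins 54 mm behind the grasp point. The pads swing forward as they close: fully open they stand 13 mm farther back than shut.
Start: joints at [1.538, 0.385, 0.008, 0, -1.194, -0.259], TCP at [179.766, 598.568, 231.312] pointing down, gripper open.
Joint ranges: [-3.14, 3.14], [-1.21, 2.06], [-1.07, 1.41], [-3.16, 2.05], [-2.99, -0.16], [-3.1, 3.1]. Speed limits (rad/s): [2.79, 2.79, 3.14, 3.14, 3.14, 3.14].

INTERFACE

Orientations are given as a unit quaternion [x, y, z, w].
In Python, from bench import arm, optics gives the robot as it stands. The module is installed in compiled form; this text tells all that it offers.
- The arm moves only by the tool step_arm, never from a script. Its argument "motion" is a list of rows, each an object with "dr": the turn, a rotation vector about the tool's x, y, z in units of 8 degrees (1.0 is 8 degrees), a list of three; "slide": the shift along the tool's x, y, z in mm, a list of three; "jaw": the finger opening in mm, from 0 to 85.4. A call has exactly 8 rows; each row is the pose to reach, as a shift and turn from the pose commanded when the call began, along the tool's axes at that moment; what a row does not reach only later rows make up. A row lasts 1/8 s, in which the tool goes at most 62.5 mm and 10.7 degrees, less where a joint would pass 70% of its speed; a pose out of reach is approached as far as the arm can. A call with a gripper value outside its range is refused whole. The fingers move at their own pace and stop on an object; the grip force is fixed at half the most. Time passes only in rows, so rows that repeat a pose let the fingers close, or fill a call up. It gives the time, the measured TCP pose, the force, the opening and the grip force at its end, in the units of the state.
- arm.read_state(): the state, without advancing time (a new reading comes with each control period).
- optics.get_image(name): name is "scene" or "top" or "wrist"; returns the picture (400x640x3 uint8, blue, green, red); there is no depth.
- optics.camera_info(name): a dict with "camera_matrix" (3x3 intrinsics, pixels), "view" (4x4, takes a point from world to camera coordinates); the wrist camera has in their place "T_tool_cam" (4x4, takes a point from camera to tool coordinates, whose origin is the TCP and whose axes are the flange's). Camera axes: x right, y up, looking along -z (the intrinsics and any distortion apply to the point x, -y, -z); pixel columns grow to the right and rows downward; lengths in mm; the calibration is good to about 2 mm. The wrist camera is an equidistant fisheye: a pixel r from the principal point sees the ray r / f radians off the axis. A picture is of the moment at which its call begins: read the wrist's pose just before it. camera_info takes no time and is no camera call.
- arm.job_done(): hands the job in; it is judged then, once.
The state is a dict: "clock": time; "joints": joint angles; "joint_vel": joint speeds; "joint_efforts": joint torques, N m; "position": TCP position; "ee_rot": TCP orientation; "contact_force": force on the tool from outside, world axes, zero at the start; "wrist_torque": the same for the moment, N m; "gripper_width": finger opening in mm; "grasp_force": force on a finger pad.
Only numpy, scipy, OpenCV 4.12 (cv2) and the standard library are available. Lean on these libraries where they do the work, as an engineer would, in place of code of your own. Each camera call takes 0.05 s, during which the arm holds its last target. There are 200 camera calls.

TASK

Put the yellow and the green pipette away in the grey tray: each lying flat, centred on the strip of its own colour and straight along it, both with the plunger end at the tray's black bar. Set them down gently, do not drop them, and leave the blue pipette where it lies.

Things in the scene. Friction and masses are not known exactly. Their poses are not given: they have to be found in the camera images.
- yellow_mid (a point): Yellow pipette: white square handle 26 wide, 26 mm high, yellow plunger button, collar and finger hook, grey nozzle; 228 mm long, 0.11 kg, lying flat on the bench. Point: balance point in the handle's middle, 13 mm above its underside; handle from x -70 to +50 mm. x axis: towards the nozzle (tip +120, plunger end -108 mm); z up; hook on the +y side to y = 30 mm, at x = -60 mm.
- green_mid (a point): Green pipette: white square handle 26 wide, 26 mm high, green plunger button, collar and finger hook, grey nozzle; 228 mm long, 0.11 kg, lying flat on the bench. Point: balance point in the handle's middle, 13 mm above its underside; handle from x -70 to +50 mm. x axis: towards the nozzle (tip +120, plunger end -108 mm); z up; hook on the +y side to y = 30 mm, at x = -60 mm.
- blue_mid (a point): Blue (bystander) pipette: white square handle 26 wide, 26 mm high, blue plunger button, collar and finger hook, grey nozzle; 228 mm long, 0.11 kg, lying flat on the bench. Point: balance point in the handle's middle, 13 mm above its underside; handle from x -70 to +50 mm. x axis: towards the nozzle (tip +120, plunger end -108 mm); z up; hook on the +y side to y = 30 mm, at x = -60 mm.
- tray_mid (a point): Centre of the fixed grey tray's floor, 4 mm above the bench. Tray 300 x 216 mm; rim and middle rib rise 8 mm above its floor. x axis: along the tray, away from its black end bar (12 mm high, its middle at x = -150 mm); y across; z up. Strips 260 x 60 mm, flat on the floor, run along x: yellow's centre at x +10, y +52 mm, green's at x +10, y -52 mm.

How it is judged:
By the outcome, as a careful person would: the job done as asked, in the order asked, and still so for the second after the job is handed in, with the robot touching nothing.
It also fails if it takes over 56 s, if anything falls off the work surface, if the arm or the gripper's body presses on something with over 40 N, if the wrist force passes 120 N, or if a joint passes its speed limit or range.

## Working session

There is one attempt and no reset: what is moved stays moved. The work goes in short steps, Python scripts to look and compute and a tool call to move; the robot and the scene stay as the last step left them, time stands still between calls to the robot, and variables do not carry over. Pictures are saved under pics/ and viewed, at most 10 in all, crops included, and the job is handed in when it is done.

Besides the shell and the picture viewer there is one more tool, called after "Call:" as name([rows], argument=value, ...), one row to a line, values as JSON. step_arm: Moves the arm, as the interface text tells. Its arguments: {"type":"object","properties":{"motion":{"type":"array","items":{"type":"object","properties":{"dr":{"type":"array","items":{"type":"number"}},"slide":{"type":"array","items":{"type":"number"}},"jaw":{"type":"number"}}}}},"required":["motion"]}

```bash
mkdir -p pics; python3 - <<'E'
from bench import arm, optics
import cv2, numpy as np
s=arm.read_state(); print(s['clock'],s['position'],s['ee_rot'])
for n in ("top","scene"):
    cv2.imwrite(f'pics/{n}0.png',optics.get_image(n)); c=optics.camera_info(n); print(n,c)
print(optics.camera_info("wrist"))
E
```

```text
0.0 [179.60910048 598.02434578 230.21837148] [ 9.89358249e-01 -1.45495923e-01 -1.19930029e-04  1.08474437e-03]
top {'camera_matrix': array([[482.85664917,   0.        , 312.70800204],
       [  0.        , 482.85664917, 197.90391915],
       [  0.        ,   0.        ,   1.        ]]), 'view': array([[ 5.49034088e-03, -9.99966393e-01,  6.08843525e-03,
        -7.91599613e+01],
       [ 9.83834843e-01,  6.49139628e-03,  1.78960508e-01,
        -5.07670784e+02],
       [-1.78994016e-01,  5.00746055e-03,  9.83837419e-01,
        -9.09338771e+02],
       [ 0.00000000e+00,  0.00000000e+00,  0.00000000e+00,
         1.00000000e+00]])}
scene {'camera_matrix': array([[506.55290343,   0.        , 315.41702903],
       [  0.        , 506.55290343, 196.08818252],
       [  0.        ,   0.        ,   1.        ]]), 'view': array([[ 6.02849738e-01,  7.97795410e-01, -9.73018665e-03,
        -2.27227505e+02],
       [-5.90694377e-01,  4.54486581e-01,  6.66724906e-01,
         3.20817780e+02],
       [ 5.36332309e-01, -3.96187368e-01,  7.45240379e-01,
        -1.42860686e+03],
       [ 0.00000000e+00,  0.00000000e+00,  0.00000000e+00,
         1.00000000e+00]])}
{'camera_matrix': array([[309.70691629,   0.        , 322.45112161],
       [  0.        , 309.70691629, 201.10152741],
       [  0.        ,   0.        ,   1.        ]]), 'T_tool_cam': array([[ 2.02295897e-04,  9.61204321e-01,  2.75837295e-01,
         6.91524527e+01],
       [ 9.99999960e-01, -2.49585046e-04,  1.36335213e-04,
         3.14894996e-02],
       [ 1.99890859e-04,  2.75837256e-01, -9.61204332e-01,
        -1.42941660e+02],
       [ 0.00000000e+00,  0.00000000e+00,  0.00000000e+00,
         1.00000000e+00]])}
```

View pics/top0.png

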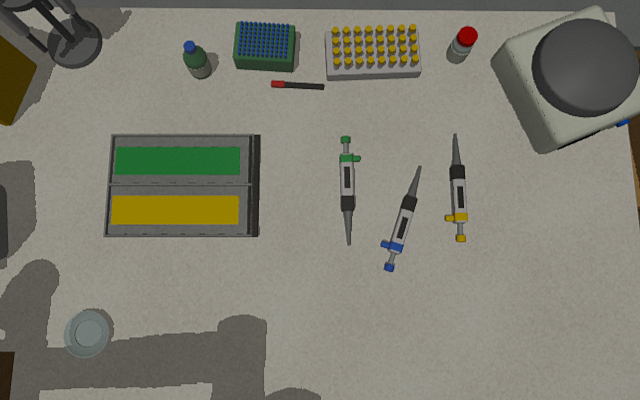

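View pics/scene0.png

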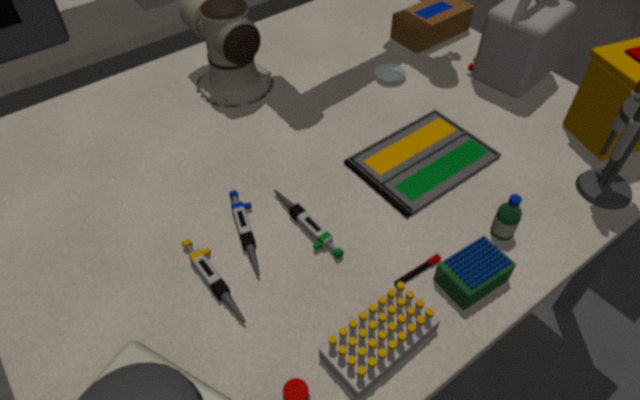

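The top view shows the tray around (183,186), with its black bar on the right at (255,186). The green pipette is at (347,190) with its plunger up, and the blue one is at (403,220). The yellow pipette is at (458,190) with its plunger down. The scene view agrees, and image right is world -y.

```bash
cat > h.py <<'E'
import cv2, numpy as np, json
from bench import arm, optics
from scipy.spatial.transform import Rotation as R
def ray(n,uv,z,st=None):
    """pixels -> world points on plane z"""
    c=optics.camera_info(n); K=c['camera_matrix']; uv=np.atleast_2d(np.float64(uv))
    d=np.c_[(uv[:,0]-K[0,2])/K[0,0],-(uv[:,1]-K[1,2])/K[1,1],-np.ones(len(uv))]
    if n=='wrist':
        xy=d[:,:2]; r=np.linalg.norm(xy,axis=1,keepdims=True)+1e-12
        d=np.c_[xy/r*np.sin(r),-np.cos(r)]
        T=np.eye(4); T[:3,:3]=R.from_quat(st['ee_rot']).as_matrix(); T[:3,3]=st['position']
        M=T@c['T_tool_cam']
    else: M=np.linalg.inv(c['view'])
    w=d@M[:3,:3].T; o=M[:3,3]
    return o+w*((z-o[2])/w[:,2])[:,None]
def mask(im,col):
    h=cv2.cvtColor(im,cv2.COLOR_BGR2HSV)
    lo,hi={'y':((18,140,60),(34,255,255)),'g':((50,100,40),(85,255,255)),'b':((100,130,40),(125,255,255))}[col]
    return cv2.inRange(h,lo,hi)
def blobs(m,amin=15):
    n,l,s,c=cv2.connectedComponentsWithStats(m)
    return [(s[i,4],c[i],l==i) for i in np.argsort(-s[:,4]) if i and s[i,4]>=amin]
def move(cur,xyz,yaw):
    """tool down; cur=(xyz,yaw deg) commanded -> slide, dr (units of 8 deg)"""
    q=lambda a:R.from_euler('z',a,degrees=True)*R.from_euler('x',180,degrees=True)
    s=q(cur[1]).inv().apply(np.subtract(xyz,cur[0])); return s.round(1),round(-(yaw-cur[1])/8,3)
E
python3 - <<'E'
from h import *
im=cv2.imread('pics/top0.png')
for c in 'yg':
    B=blobs(mask(im,c))
    for a,p,m in B:
        if 100<p[1]<280:
            r=cv2.minAreaRect(np.argwhere(m)[:,::-1].astype(np.float32)); z=5 if a>1000 else 13
            print(c,a,p.round(1),ray('top',p,z)[0].round(1),[np.round(v,1) for v in r])
            if a>1000: print(ray('top',cv2.boxPoints(r),z).round(1))
g=cv2.cvtColor(im,cv2.COLOR_BGR2GRAY)
for nm,(x0,x1,y0,y1) in {'g':(325,370,128,252),'y':(438,480,128,248),'bar':(245,268,130,240)}.items():
    m=np.zeros_like(g); m[y0:y1,x0:x1]=(g[y0:y1,x0:x1]<95)*255
    for a,p,mm in blobs(m):
        q=np.argwhere(mm); print(nm,a,p.round(1),ray('top',p,13)[0].round(1),'rows',q[:,0].min(),q[:,0].max())
E
```

```text
y 3568 [174.5 209.6] [489.4 207.2   5. ] [array([174.5, 210. ]), array([ 28., 127.]), np.float64(90.0)]
[[516.9 339.5   5. ]
 [518.6  78.    5. ]
 [460.4  76.    5. ]
 [458.8 334.8   5. ]]
y 149 [456.6 216.8] [ 477.  -369.7   13. ] [array([455.9, 216.8]), array([ 7.8, 22.1]), np.float64(86.2)]
y 64 [460.8 238. ] [ 433.6 -376.    13. ] [array([460.5, 238. ]), array([6., 9.]), np.float64(90.0)]
g 3487 [177.2 160.5] [593.1 207.5   5. ] [array([176.5, 160.5]), array([125.,  27.]), np.float64(-0.0)]
[[563.4 337.    5. ]
 [621.5 341.6   5. ]
 [623.4  79.3   5. ]
 [565.2  77.4   5. ]]
g 120 [348.9 157.9] [ 599.3 -151.    13. ] [array([349.5, 157.5]), array([ 7., 19.]), np.float64(90.0)]
g 55 [345. 139.] [ 640.1 -143.2   13. ] [array([345., 139.]), array([6., 8.]), np.float64(90.0)]
g 622 [348.6 197.5] [ 515.6 -149.8   13. ] rows 154 244
g 124 [346.5 176.8] [ 558.8 -145.9   13. ] rows 167 187
g 89 [345.8 141.1] [ 635.5 -145.    13. ] rows 136 152
g 18 [340.  175.5] [ 561.6 -132.4   13. ] rows 167 184
y 565 [455.4 174.6] [ 565.1 -371.3   13. ] rows 134 241
y 132 [460.1 196.5] [ 519.1 -378.8   13. ] rows 186 207
bar 1282 [253.2 185. ] [540.2  46.3  13. ] rows 134 236
```

```bash
python3 - <<'E'
from h import *
a=([179.77,598.57,231.31],-16.73); m=([343,150,200],0); t=([530,-310,170],0)
print(move(a,*m),move(m,*t))
E
```

```text
(array([285.4, 382.6,  31.3]), -2.091) (array([187., 460.,  30.]), 0.0)
```

Call:
step_arm([
  {"slide":[36,48,4],"dr":[0,0,-0.26],"jaw":60},
  {"slide":[72,96,8],"dr":[0,0,-0.52],"jaw":60},
  {"slide":[108,144,12],"dr":[0,0,-0.78],"jaw":60},
  {"slide":[144,192,16],"dr":[0,0,-1.05],"jaw":60},
  {"slide":[180,240,20],"dr":[0,0,-1.31],"jaw":60},
  {"slide":[216,288,24],"dr":[0,0,-1.57],"jaw":60},
  {"slide":[252,336,28],"dr":[0,0,-1.83],"jaw":60},
  {"slide":[285.4,382.6,31.3],"dr":[0,0,-2.091],"jaw":60},
])

```text
clock: 1.1
position: [343.0, 148.0, 199.9]
ee_rot: [1.0, 0.001, 0.0, -0.0]
contact_force: [1.3, 0.2, -0.0]
gripper_width: 59.9
grasp_force: 0.0
```

Call:
step_arm([
  {"slide":[23,57,4],"dr":[0,0,0],"jaw":60},
  {"slide":[47,115,8],"dr":[0,0,0],"jaw":60},
  {"slide":[70,172,12],"dr":[0,0,0],"jaw":60},
  {"slide":[93,230,16],"dr":[0,0,0],"jaw":60},
  {"slide":[117,287,20],"dr":[0,0,0],"jaw":60},
  {"slide":[140,345,24],"dr":[0,0,0],"jaw":60},
  {"slide":[164,402,28],"dr":[0,0,0],"jaw":60},
  {"slide":[187,460,30],"dr":[0,0,0],"jaw":60},
])

```text
clock: 2.1
position: [530.3, -311.9, 169.2]
ee_rot: [1.0, -0.0, -0.001, -0.0]
contact_force: [1.0, 1.0, 1.3]
gripper_width: 59.6
grasp_force: 0.0
```

```bash
python3 - <<'E'
from h import *
optics.get_image('wrist'); s=arm.read_state(); im=optics.get_image('wrist'); cv2.imwrite('pics/w1.png',im); json.dump({k:list(s[k]) for k in('position','ee_rot')},open('s1.json','w'))
print(s['position'],s['joints'])
for c in 'yg':
    for a,p,m in blobs(mask(im,c)): print(c,a,p.round(1),ray('wrist',p,13,s)[0].round(1))
E
```

```text
[ 532.6656444  -318.07900323  168.00868593] [-0.27637846  0.42499281 -0.09614716  0.00332694 -1.04879118  1.8419944 ]
y 1750 [ 24.6 216.6] [493.7 135.   13. ]
y 504 [368.2 240.5] [ 473.  -366.3   13. ]
y 198 [372.5 274.3] [ 431.9 -373.4   13. ]
g 1472 [ 18.3 149.9] [594.8 119.5  13. ]
g 296 [150.3 128.8] [ 596.8 -136.    13. ]
g 163 [150.8  87.8] [ 640.7 -138.7   13. ]
g 151 [169.6 124.6] [ 599.2 -160.6   13. ]
```

View pics/w1.png

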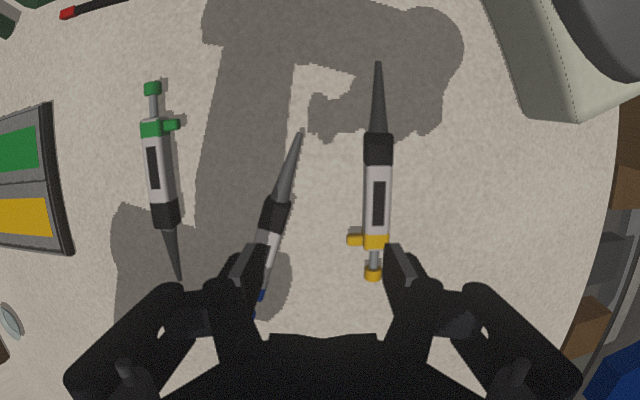

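The wrist view shows the yellow pipette with its button at (372,274) and tip at (378,62). The green one has its button at (151,88) and tip at (180,281). The blue one lies between them.

```bash
python3 - <<'E'
from h import *
s=json.load(open('s1.json')); im=cv2.imread('pics/w1.png')
for n,b,t in (('yel',(372.5,274.3),(378.2,62)),('grn',(150.8,87.8),(180.5,281))):
    B,T=ray('wrist',[b,t],13,s)[:,:2]; d=T-B; L=np.linalg.norm(d); u=d/L
    print(n,B.round(1),T.round(1),'len(~222)',L.round(1),'yaw',np.degrees(np.arctan2(u[1],u[0])).round(2),'mid',(T-120*u).round(1),(B+102*u).round(1))
for n,b,t in (('yel',(460.8,238),(455,134)),('grn',(345,139),(348.8,244.5))):
    B,T=ray('top',[b,t],13)[:,:2]; d=T-B; L=np.linalg.norm(d); u=d/L
    print(n,B.round(1),T.round(1),L.round(1),np.degrees(np.arctan2(u[1],u[0])).round(2),(T-120*u).round(1),(B+102*u).round(1))
print(arm.read_state()['position'])
E
```

```text
yel [ 431.9 -373.3] [ 654.2 -371.9] len(~222) 222.3 yaw 0.38 mid [ 534.2 -372.7] [ 533.9 -372.7]
grn [ 640.6 -138.7] [ 417.2 -147.4] len(~222) 223.6 yaw -177.78 mid [ 537.1 -142.7] [ 538.7 -142.7]
yel [ 433.7 -376.1] [ 652.7 -374.7] 219.0 0.36 [ 532.7 -375.4] [ 535.7 -375.4]
grn [ 640.1 -143.2] [ 419.3 -149.5] 220.9 -178.39 [ 539.2 -146.1] [ 538.1 -146.1]
[ 530.9530803  -314.71832985  167.68732756]
```

Call:
step_arm([
  {"slide":[2,32,20],"dr":[0,0,0],"jaw":60},
  {"slide":[4,64,40],"dr":[0,0,-0.05],"jaw":60},
  {"slide":[4,64,70],"dr":[0,0,-0.05],"jaw":60},
  {"slide":[4,64,95],"dr":[0,0,-0.05],"jaw":60},
  {"slide":[4,64,115],"dr":[0,0,-0.05],"jaw":60},
  {"slide":[4,64,130],"dr":[0,0,-0.05],"jaw":60},
  {"slide":[4,64,135],"dr":[0,0,-0.05],"jaw":60},
  {"slide":[4,64,135],"dr":[0,0,-0.05],"jaw":60},
])

```text
clock: 3.2
position: [534.3, -373.9, 35.2]
ee_rot: [1.0, 0.004, 0.0, 0.0]
contact_force: [0.4, 0.1, 1.2]
gripper_width: 60.0
grasp_force: 0.0
```

Call:
step_arm([
  {"slide":[0,0,12],"dr":[0,0,0],"jaw":60},
  {"slide":[0,0,22],"dr":[0,0,0],"jaw":60},
  {"slide":[0,0,29],"dr":[0,0,0],"jaw":60},
  {"slide":[0,0,31],"dr":[0,0,0],"jaw":60},
  {"slide":[0,0,31],"dr":[0,0,0],"jaw":45},
  {"slide":[0,0,31],"dr":[0,0,0],"jaw":35},
  {"slide":[0,0,31],"dr":[0,0,0],"jaw":20},
  {"slide":[0,0,31],"dr":[0,0,0],"jaw":15},
])

```text
clock: 4.2
position: [534.6, -374.1, 4.6]
ee_rot: [1.0, 0.004, 0.001, 0.0]
contact_force: [-0.3, -0.0, 2.1]
gripper_width: 24.9
grasp_force: 61.5
```

Call:
step_arm([
  {"slide":[0,0,0],"dr":[0,0,0],"jaw":15},
  {"slide":[0,0,0],"dr":[0,0,0],"jaw":15},
  {"slide":[0,0,0],"dr":[0,0,0],"jaw":15},
  {"slide":[0,0,0],"dr":[0,0,0],"jaw":15},
  {"slide":[0,0,-10],"dr":[0,0,0],"jaw":15},
  {"slide":[0,0,-25],"dr":[0,0,0],"jaw":15},
  {"slide":[0,0,-50],"dr":[0,0,0],"jaw":15},
  {"slide":[0,0,-80],"dr":[0,0,0],"jaw":15},
])

```text
clock: 5.2
position: [533.6, -373.8, 84.7]
ee_rot: [1.0, 0.003, -0.001, -0.0]
contact_force: [-0.3, 0.4, -1.5]
gripper_width: 24.8
grasp_force: 61.0
```

Call:
step_arm([
  {"slide":[-1,-15,-15],"dr":[0,0,-0.5],"jaw":15},
  {"slide":[-4,-45,-30],"dr":[0,0,-1.4],"jaw":15},
  {"slide":[-7,-85,-40],"dr":[0,0,-2.4],"jaw":15},
  {"slide":[-10,-125,-46],"dr":[0,0,-3.4],"jaw":15},
  {"slide":[-13,-165,-46],"dr":[0,0,-4.4],"jaw":15},
  {"slide":[-16,-205,-46],"dr":[0,0,-5.4],"jaw":15},
  {"slide":[-19,-245,-46],"dr":[0,0,-6.4],"jaw":15},
  {"slide":[-22,-284,-46],"dr":[0,0,-7.45],"jaw":15},
])

```text
clock: 6.2
position: [509.8, -88.9, 130.8]
ee_rot: [0.865, 0.502, 0.0, 0.0]
contact_force: [0.5, -0.5, -0.6]
gripper_width: 25.0
grasp_force: 61.0
```

Call:
step_arm([
  {"slide":[37,-25,3],"dr":[0,0,-1],"jaw":15},
  {"slide":[78,-53,6],"dr":[0,0,-1.9],"jaw":15},
  {"slide":[120,-81,10],"dr":[0,0,-2.6],"jaw":15},
  {"slide":[160,-108,13],"dr":[0,0,-3.2],"jaw":15},
  {"slide":[195,-132,16],"dr":[0,0,-3.6],"jaw":15},
  {"slide":[222,-150,18],"dr":[0,0,-3.79],"jaw":15},
  {"slide":[240,-162,20],"dr":[0,0,-3.79],"jaw":15},
  {"slide":[244,-165,20],"dr":[0,0,-3.79],"jaw":15},
])

```text
clock: 7.2
position: [489.0, 204.5, 110.2]
ee_rot: [0.705, 0.709, 0.0, -0.0]
contact_force: [0.5, -0.3, -1.1]
gripper_width: 24.6
grasp_force: 61.0
```

```bash
python3 - <<'E'
from h import *
s=arm.read_state(); im=optics.get_image('wrist'); cv2.imwrite('pics/w2.png',im); json.dump({k:list(s[k]) for k in('position','ee_rot')},open('s2.json','w'))
print(s['position'],R.from_quat(s['ee_rot']).as_matrix().round(3).tolist(),s['joints'].round(2),s['gripper_width'])
for c in 'yg':
    for a,p,m in blobs(mask(im,c)): print(c,a,p.round(1),ray('wrist',p,5,s)[0].round(1))
E
```

```text
[489.03837304 204.54340036 110.15029132] [[-0.006, 1.0, 0.0], [1.0, 0.006, 0.0], [0.0, 0.0, -1.0]] [ 0.7   0.35 -0.39 -0.   -0.83  2.45] 24.636086485382787
y 3409 [351.7 110.8] [511.  278.1   5. ]
y 2317 [296.7  95.7] [467.4 289.9   5. ]
y 76 [350.6 313.3] [516.7  89.5   5. ]
y 33 [295.  312.8] [462.2  89.8   5. ]
y 23 [291.5 232.7] [461.7 175.    5. ]
g 14621 [443.5 161.7] [590.9 239.2   5. ]
g 266 [578.8 344. ] [877.2 -18.2   5. ]
g 97 [620.7 304.6] [955.2  38.9   5. ]
g 19 [603.1 310.3] [903.8  38.9   5. ]
```

View pics/w2.png

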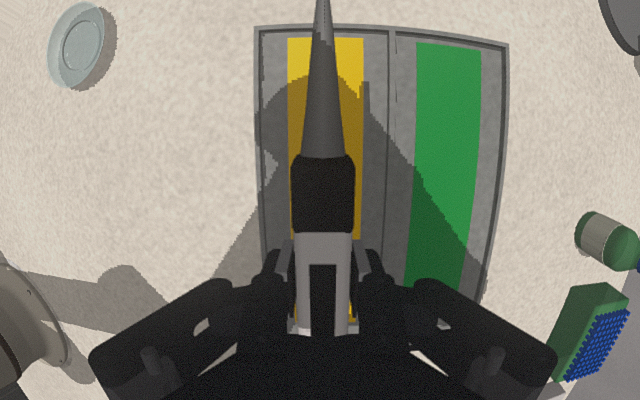

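The wrist view shows the yellow pipette held straight along the image centre column (~322) over the yellow strip. The strip's far end is at (287..363, 39), and the green strip is on the right, with its far end at (416..481, 43).

```bash
python3 - <<'E'
from h import *
s=json.load(open('s2.json')); im=cv2.imread('pics/w2.png')
for c in 'yg':
    m=mask(im,c)
    for r in (45,60,75,90,120,150):
        q=np.where(m[r,240:500])[0]+240
        L,Rr=ray('wrist',[(q.min()-.5,r),(q.max()+.5,r)],4,s)
        print(c,r,q.min(),q.max(),L[:2].round(1),Rr[:2].round(1),((L+Rr)/2)[:2].round(1))
    col=300 if c=='y' else 448
    r=np.where(m[:140,col])[0].min(); print('far end (tray x 140)',r,ray('wrist',(col,r-.5),4,s)[0].round(1))
E
```

```text
y 45 288 362 [459.7 332.1] [519.3 332.6] [489.5 332.3]
y 60 288 362 [459.8 319.4] [519.3 320. ] [489.6 319.7]
y 75 288 362 [459.9 307. ] [519.4 307.5] [489.6 307.3]
y 90 288 362 [460.  294.8] [519.5 295.3] [489.7 295. ]
y 120 288 362 [459.9 270.5] [519.9 271. ] [489.9 270.7]
y 150 289 362 [460.5 246.1] [520.4 246.6] [490.5 246.4]
far end (tray x 140) 38 [469.6 338.2   4. ]
g 45 417 444 [564.1 336.2] [589.1 339.3] [576.6 337.7]
g 60 417 480 [564.  323.2] [623.8 330.9] [593.9 327. ]
g 75 417 480 [564.  310.4] [623.7 317.3] [593.9 313.9]
g 90 417 480 [564.2 297.9] [623.9 303.9] [594.1 300.9]
g 120 416 479 [564.  272.9] [624.  277.4] [594.  275.2]
g 150 415 477 [564.3 247.9] [624.  250.9] [594.1 249.4]
far end (tray x 140) 46 [592.3 339.3   4. ]
```

Call:
step_arm([
  {"slide":[0.5,1,15],"dr":[0,0,0],"jaw":15},
  {"slide":[0.5,1,35],"dr":[0,0,0],"jaw":15},
  {"slide":[0.5,1,55],"dr":[0,0,0],"jaw":15},
  {"slide":[0.5,1,73],"dr":[0,0,0],"jaw":15},
  {"slide":[0.5,1,87],"dr":[0,0,0],"jaw":15},
  {"slide":[0.5,1,95],"dr":[0,0,0],"jaw":15},
  {"slide":[0.5,1,99],"dr":[0,0,0],"jaw":15},
  {"slide":[0.5,1,99],"dr":[0,0,0],"jaw":15},
])

```text
clock: 8.25
position: [490.3, 204.2, 11.1]
ee_rot: [0.705, 0.709, 0.0, 0.0]
contact_force: [0.2, -0.9, 0.2]
gripper_width: 25.0
grasp_force: 61.0
```

Call:
step_arm([
  {"slide":[0,0,0.5],"dr":[0,0,0],"jaw":15},
  {"slide":[0,0,1],"dr":[0,0,0],"jaw":15},
  {"slide":[0,0,1.5],"dr":[0,0,0],"jaw":15},
  {"slide":[0,0,1.8],"dr":[0,0,0],"jaw":15},
  {"slide":[0,0,2],"dr":[0,0,0],"jaw":15},
  {"slide":[0,0,2.2],"dr":[0,0,0],"jaw":15},
  {"slide":[0,0,2.4],"dr":[0,0,0],"jaw":15},
  {"slide":[0,0,2.4],"dr":[0,0,0],"jaw":15},
])

```text
clock: 9.25
position: [490.2, 204.2, 8.6]
ee_rot: [0.705, 0.709, -0.0, -0.0]
contact_force: [-0.3, 0.4, 0.1]
gripper_width: 24.6
grasp_force: 61.1
```

Call:
step_arm([
  {"slide":[0,0,0.2],"dr":[0,0,0],"jaw":15},
  {"slide":[0,0,0.4],"dr":[0,0,0],"jaw":15},
  {"slide":[0,0,0.6],"dr":[0,0,0],"jaw":15},
  {"slide":[0,0,0.7],"dr":[0,0,0],"jaw":15},
  {"slide":[0,0,0.7],"dr":[0,0,0],"jaw":15},
  {"slide":[0,0,0.7],"dr":[0,0,0],"jaw":15},
  {"slide":[0,0,0.7],"dr":[0,0,0],"jaw":15},
  {"slide":[0,0,0.7],"dr":[0,0,0],"jaw":15},
])

```text
clock: 10.25
position: [490.2, 204.2, 8.6]
ee_rot: [0.705, 0.709, 0.0, 0.0]
contact_force: [-2.1, -0.5, 6.7]
gripper_width: 24.8
grasp_force: 62.0
```

Call:
step_arm([
  {"slide":[0,0,-0.3],"dr":[0,0,0],"jaw":26},
  {"slide":[0,0,-0.3],"dr":[0,0,0],"jaw":28},
  {"slide":[0,0,-0.3],"dr":[0,0,0],"jaw":32},
  {"slide":[0,0,-0.3],"dr":[0,0,0],"jaw":40},
  {"slide":[0,0,-0.3],"dr":[0,0,0],"jaw":48},
  {"slide":[0,0,-0.3],"dr":[0,0,0],"jaw":48},
  {"slide":[0,0,-10],"dr":[0,0,0],"jaw":48},
  {"slide":[0,0,-30],"dr":[0,0,0],"jaw":48},
])

```text
clock: 11.25
position: [489.8, 203.9, 38.1]
ee_rot: [0.705, 0.709, -0.001, -0.0]
contact_force: [-0.5, -0.1, -0.8]
gripper_width: 48.1
grasp_force: 0.0
```

Call:
step_arm([
  {"slide":[0,0,-30],"dr":[0,0,0],"jaw":60},
  {"slide":[0,0,-60],"dr":[0,0,0],"jaw":60},
  {"slide":[0,0,-90],"dr":[0,0,0],"jaw":60},
  {"slide":[0,0,-120],"dr":[0,0,0],"jaw":60},
  {"slide":[0,0,-140],"dr":[0,0,0],"jaw":60},
  {"slide":[0,0,-150],"dr":[0,0,0],"jaw":60},
  {"slide":[0,0,-150],"dr":[0,0,0],"jaw":60},
  {"slide":[0,0,-150],"dr":[0,0,0],"jaw":60},
])

```text
clock: 12.25
position: [489.6, 203.9, 187.0]
ee_rot: [0.705, 0.709, -0.001, -0.0]
contact_force: [0.2, 0.5, -0.0]
gripper_width: 59.8
grasp_force: 0.0
```

```bash
python3 - <<'E'
from h import *
s=arm.read_state(); im=optics.get_image('wrist'); cv2.imwrite('pics/w3.png',im); json.dump({k:list(s[k]) for k in('position','ee_rot')},open('s3.json','w'))
print(s['clock'],s['position'],s['joints'].round(2))
E
```

```text
12.25 [489.57623656 203.87119465 186.96585536] [ 0.7   0.26 -0.29 -0.   -1.02  2.45]
```

View pics/w3.png

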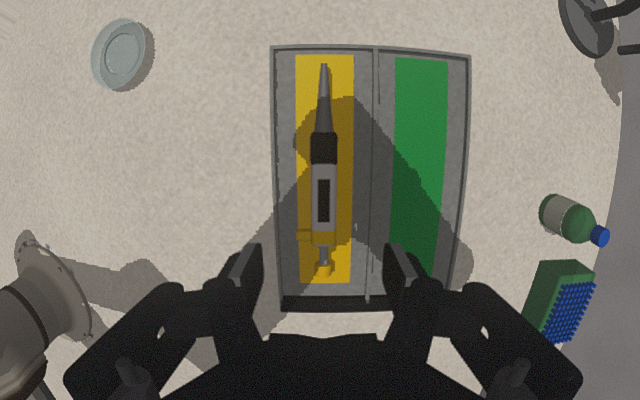

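The yellow pipette lies centred on its strip: the strip spans columns 295–354 and rows 54–283, and the pipette lies along column ~323, rows 63–277. Next is green.

Call:
step_arm([
  {"slide":[-15,2,0],"dr":[0,0,0.6],"jaw":60},
  {"slide":[-38,5,0],"dr":[0,0,1.4],"jaw":60},
  {"slide":[-62,8,0],"dr":[0,0,2.2],"jaw":60},
  {"slide":[-86,11,0],"dr":[0,0,3],"jaw":60},
  {"slide":[-110,14,0],"dr":[0,0,3.8],"jaw":60},
  {"slide":[-135,17,0],"dr":[0,0,4.6],"jaw":60},
  {"slide":[-160,20,0],"dr":[0,0,5.4],"jaw":60},
  {"slide":[-184.6,23,0],"dr":[0,0,6.29],"jaw":60},
])

```text
clock: 13.3
position: [513.8, 18.8, 187.0]
ee_rot: [0.94, 0.34, -0.001, -0.0]
contact_force: [-0.4, 0.3, 0.8]
gripper_width: 60.0
grasp_force: 0.0
```

Call:
step_arm([
  {"slide":[-14,22,6],"dr":[0,0,0.9],"jaw":60},
  {"slide":[-29,46,14],"dr":[0,0,1.8],"jaw":60},
  {"slide":[-45,72,24],"dr":[0,0,2.7],"jaw":60},
  {"slide":[-60,97,33],"dr":[0,0,3.5],"jaw":60},
  {"slide":[-73,118,40],"dr":[0,0,4.2],"jaw":60},
  {"slide":[-82,133,45],"dr":[0,0,4.6],"jaw":60},
  {"slide":[-87.4,141.4,48],"dr":[0,0,4.75],"jaw":60},
  {"slide":[-87.4,141.4,48],"dr":[0,0,4.75],"jaw":60},
])

```text
clock: 14.3
position: [538.0, -145.0, 139.5]
ee_rot: [1.0, 0.017, -0.0, -0.0]
contact_force: [-0.5, -0.3, -0.4]
gripper_width: 60.2
grasp_force: 0.0
```

```bash
python3 - <<'E'
from h import *
s=arm.read_state(); im=optics.get_image('wrist'); cv2.imwrite('pics/w4.png',im); json.dump({k:list(s[k]) for k in('position','ee_rot')},open('s4.json','w'))
print(s['clock'],s['position'],R.from_quat(s['ee_rot']).as_matrix()[:2,0].round(3),s['joints'].round(2))
for a,p,m in blobs(mask(im,'g')): print(a,p.round(1),ray('wrist',p,13,s)[0].round(1))
E
```

```text
14.3 [ 538.02452287 -144.99158493  139.5283401 ] [0.999 0.035] [ 0.03  0.36 -0.29 -0.   -0.93  1.58]
5504 [ 58.4 137.9] [594.6 160.9  13. ]
784 [329.1 125.9] [ 597.5 -148.3   13. ]
318 [322.4  76.3] [ 640.5 -141.1   13. ]
```

View pics/w4.png

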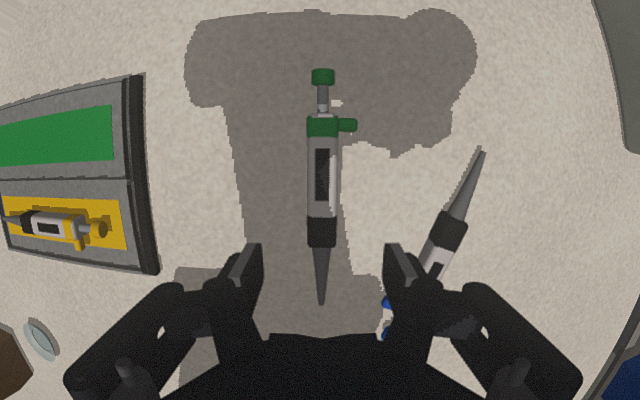

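Green hangs right on the image centre line: button at (322,76), tip at (321,304), and blue well clear on the right at (450,230). I can descend straight down.

Call:
step_arm([
  {"slide":[0,0,20],"dr":[0,0,0],"jaw":60},
  {"slide":[0,0,45],"dr":[0,0,0],"jaw":60},
  {"slide":[0,0,70],"dr":[0,0,0],"jaw":60},
  {"slide":[0,0,95],"dr":[0,0,0],"jaw":60},
  {"slide":[0,0,115],"dr":[0,0,0],"jaw":60},
  {"slide":[0,0,128],"dr":[0,0,0],"jaw":60},
  {"slide":[0,0,135],"dr":[0,0,0],"jaw":60},
  {"slide":[0,0,135.9],"dr":[0,0,0],"jaw":60},
])

```text
clock: 15.35
position: [538.3, -144.6, 4.1]
ee_rot: [1.0, 0.018, 0.0, 0.0]
contact_force: [0.4, 0.3, -0.1]
gripper_width: 60.1
grasp_force: 0.0
```

Call:
step_arm([
  {"slide":[0,0,0],"dr":[0,0,0],"jaw":45},
  {"slide":[0,0,0],"dr":[0,0,0],"jaw":35},
  {"slide":[0,0,0],"dr":[0,0,0],"jaw":20},
  {"slide":[0,0,0],"dr":[0,0,0],"jaw":15},
  {"slide":[0,0,0],"dr":[0,0,0],"jaw":15},
  {"slide":[0,0,0],"dr":[0,0,0],"jaw":15},
  {"slide":[0,0,-3],"dr":[0,0,0],"jaw":15},
  {"slide":[0,0,-10],"dr":[0,0,0],"jaw":15},
])

```text
clock: 16.35
position: [537.3, -144.7, 13.5]
ee_rot: [1.0, 0.017, -0.001, -0.0]
contact_force: [0.1, 1.2, -1.0]
gripper_width: 24.5
grasp_force: 59.9
```

Call:
step_arm([
  {"slide":[0,0,-25],"dr":[0,0,0],"jaw":15},
  {"slide":[1,-8,-55],"dr":[0,0,0.5],"jaw":15},
  {"slide":[5,-30,-80],"dr":[0,0,1.3],"jaw":15},
  {"slide":[9,-58,-96],"dr":[0,0,2.3],"jaw":15},
  {"slide":[14,-86,-96],"dr":[0,0,3.3],"jaw":15},
  {"slide":[19,-115,-96],"dr":[0,0,4.4],"jaw":15},
  {"slide":[24,-144,-96],"dr":[0,0,5.5],"jaw":15},
  {"slide":[28.1,-173.6,-96],"dr":[0,0,6.5],"jaw":15},
])

```text
clock: 17.35
position: [559.9, 30.6, 110.0]
ee_rot: [0.905, -0.425, -0.0, 0.0]
contact_force: [0.4, -0.2, -0.8]
gripper_width: 24.9
grasp_force: 59.8
```

Call:
step_arm([
  {"slide":[-18,-22,0],"dr":[0,0,1],"jaw":15},
  {"slide":[-37,-45,0],"dr":[0,0,2],"jaw":15},
  {"slide":[-57,-70,0],"dr":[0,0,3],"jaw":15},
  {"slide":[-76,-94,0],"dr":[0,0,3.8],"jaw":15},
  {"slide":[-93,-115,0],"dr":[0,0,4.5],"jaw":15},
  {"slide":[-105,-129,0],"dr":[0,0,4.85],"jaw":15},
  {"slide":[-112.3,-138.4,0],"dr":[0,0,4.95],"jaw":15},
  {"slide":[-112.3,-138.4,0],"dr":[0,0,4.95],"jaw":15},
])

```text
clock: 18.35
position: [593.9, 205.1, 109.8]
ee_rot: [0.71, -0.704, -0.0, 0.0]
contact_force: [-0.3, -0.6, -0.9]
gripper_width: 25.1
grasp_force: 59.8
```

Call:
step_arm([
  {"slide":[0,0,10],"dr":[0,0,0],"jaw":15},
  {"slide":[0,0,25],"dr":[0,0,0],"jaw":15},
  {"slide":[0,0,42],"dr":[0,0,0],"jaw":15},
  {"slide":[0,0,57],"dr":[0,0,0],"jaw":15},
  {"slide":[0,0,67],"dr":[0,0,0],"jaw":15},
  {"slide":[0,0,72],"dr":[0,0,0],"jaw":15},
  {"slide":[0,0,75],"dr":[0,0,0],"jaw":15},
  {"slide":[0,0,75],"dr":[0,0,0],"jaw":15},
])

```text
clock: 19.35
position: [594.1, 204.9, 35.2]
ee_rot: [0.71, -0.705, 0.0, -0.0]
contact_force: [0.1, 0.3, -0.3]
gripper_width: 25.0
grasp_force: 59.8
```

```bash
python3 - <<'E'
from h import *
s=arm.read_state(); im=optics.get_image('wrist'); cv2.imwrite('pics/w5.png',im); json.dump({k:list(s[k]) for k in('position','ee_rot')},open('s5.json','w'))
print(s['clock'],s['position'],R.from_quat(s['ee_rot']).as_matrix()[:2,0].round(4),s['joints'].round(2))
m=mask(im,'g')
for a,p,mm in blobs(m): print(a,p.round(1),ray('wrist',p,4,s)[0].round(1))
E
```

```text
19.35 [594.13745548 204.8594091   35.20429248] [ 0.0072 -1.    ] [ 0.59  0.58 -0.21  0.   -0.78 -0.58]
17009 [321.1 111.2] [594.7 133.4   4. ]
197 [292.  322.9] [614.3 274.4   4. ]
194 [353.  323.4] [571.4 274.6   4. ]
```

View pics/w5.png

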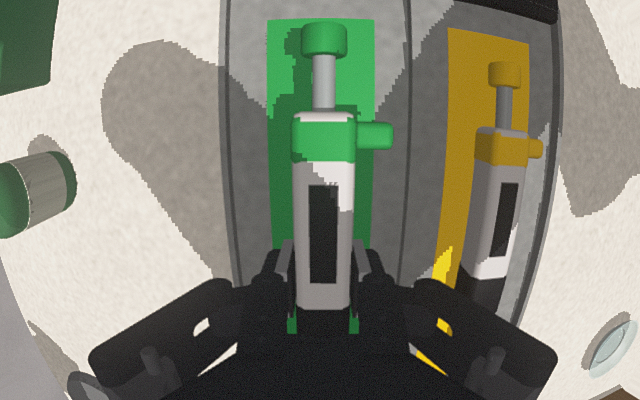

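The view shows green above its strip: the strip spans columns 267–374 at row 40 and the pipette axis is at ~323. That leaves it about 1 mm off to one side, which I'll correct on the way down.

Call:
step_arm([
  {"slide":[0,-0.8,8],"dr":[0,0,0],"jaw":15},
  {"slide":[0,-0.8,16],"dr":[0,0,0],"jaw":15},
  {"slide":[0,-0.8,22],"dr":[0,0,0],"jaw":15},
  {"slide":[0,-0.8,25],"dr":[0,0,0],"jaw":15},
  {"slide":[0,-0.8,26],"dr":[0,0,0],"jaw":15},
  {"slide":[0,-0.8,26.5],"dr":[0,0,0],"jaw":15},
  {"slide":[0,-0.8,26.8],"dr":[0,0,0],"jaw":15},
  {"slide":[0,-0.8,26.8],"dr":[0,0,0],"jaw":15},
])

```text
clock: 20.4
position: [594.7, 204.6, 8.8]
ee_rot: [0.71, -0.705, 0.0, 0.0]
contact_force: [-2.5, -1.5, 3.4]
gripper_width: 24.8
grasp_force: 60.6
```

Call:
step_arm([
  {"slide":[0,0,0.1],"dr":[0,0,0],"jaw":15},
  {"slide":[0,0,0.2],"dr":[0,0,0],"jaw":15},
  {"slide":[0,0,0.3],"dr":[0,0,0],"jaw":15},
  {"slide":[0,0,0.4],"dr":[0,0,0],"jaw":15},
  {"slide":[0,0,0.4],"dr":[0,0,0],"jaw":15},
  {"slide":[0,0,0.4],"dr":[0,0,0],"jaw":15},
  {"slide":[0,0,0.4],"dr":[0,0,0],"jaw":15},
  {"slide":[0,0,0.4],"dr":[0,0,0],"jaw":15},
])

```text
clock: 21.4
position: [594.7, 204.6, 8.8]
ee_rot: [0.71, -0.705, 0.0, 0.0]
contact_force: [-3.8, -1.3, 6.4]
gripper_width: 24.8
grasp_force: 61.0
```

In contact. I'll release it and back away.

Call:
step_arm([
  {"slide":[0,0,-0.3],"dr":[0,0,0],"jaw":26},
  {"slide":[0,0,-0.3],"dr":[0,0,0],"jaw":28},
  {"slide":[0,0,-0.3],"dr":[0,0,0],"jaw":32},
  {"slide":[0,0,-0.3],"dr":[0,0,0],"jaw":40},
  {"slide":[0,0,-0.3],"dr":[0,0,0],"jaw":48},
  {"slide":[0,0,-0.3],"dr":[0,0,0],"jaw":48},
  {"slide":[0,0,-10],"dr":[0,0,0],"jaw":48},
  {"slide":[0,0,-30],"dr":[0,0,0],"jaw":48},
])

```text
clock: 22.4
position: [594.3, 204.4, 37.8]
ee_rot: [0.71, -0.705, -0.0, 0.001]
contact_force: [0.8, 0.1, 0.4]
gripper_width: 47.8
grasp_force: 0.0
```

Call:
step_arm([
  {"slide":[0,0,-30],"dr":[0,0,0],"jaw":48},
  {"slide":[0,0,-60],"dr":[0,0,0],"jaw":48},
  {"slide":[0,0,-90],"dr":[0,0,0],"jaw":48},
  {"slide":[20,0,-120],"dr":[0,0,0],"jaw":48},
  {"slide":[60,0,-140],"dr":[0,0,0],"jaw":48},
  {"slide":[110,0,-150],"dr":[0,0,0],"jaw":48},
  {"slide":[160,0,-150],"dr":[0,0,0],"jaw":48},
  {"slide":[200,0,-150],"dr":[0,0,0],"jaw":48},
])

```text
clock: 23.4
position: [596.0, 3.0, 189.1]
ee_rot: [0.709, -0.705, 0.0, -0.001]
contact_force: [-0.2, -0.1, 0.5]
gripper_width: 47.8
grasp_force: 0.0
```

Call:
step_arm([
  {"slide":[40,0,-10],"dr":[0,0,0],"jaw":48},
  {"slide":[80,0,-20],"dr":[0,0,0],"jaw":48},
  {"slide":[120,0,-30],"dr":[0,0,0],"jaw":48},
  {"slide":[150,0,-40],"dr":[0,0,0],"jaw":48},
  {"slide":[170,0,-40],"dr":[0,0,0],"jaw":48},
  {"slide":[180,0,-40],"dr":[0,0,0],"jaw":48},
  {"slide":[180,0,-40],"dr":[0,0,0],"jaw":48},
  {"slide":[180,0,-40],"dr":[0,0,0],"jaw":48},
])

```text
clock: 24.4
position: [597.4, -174.4, 227.4]
ee_rot: [0.71, -0.704, -0.0, 0.0]
contact_force: [-0.5, -0.4, -0.7]
gripper_width: 48.1
grasp_force: 0.0
```

```bash
python3 - <<'E'
from h import *
im=optics.get_image('top'); print(arm.read_state()['position'])
for c in 'yg':
    for a,p,m in blobs(mask(im,c)):
        if p[0]<270 and 120<p[1]<250: print(c,a,p.round(1),ray('top',p,5)[0].round(1))
cv2.imwrite('pics/top1.png',cv2.resize(im[110:260,80:480],None,fx=2,fy=2,interpolation=cv2.INTER_CUBIC))
E
```

```text
[ 597.50555455 -174.37030404  227.53283926]
y 1192 [137.6 209.6] [488.9 282.8   5. ]
g 1293 [144.6 161.1] [591.4 275.4   5. ]
```

View pics/top1.png

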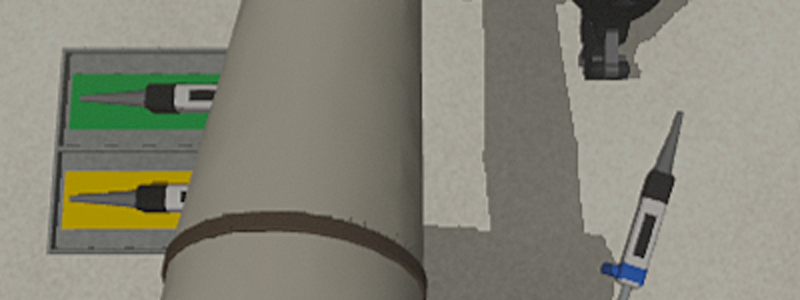

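The top crop shows both pipettes flat and straight on their strips. The green tip is at (80,99) on the strip spanning rows 73–128, and the yellow tip is at (71,198) on the strip spanning rows 171–229. Blue is untouched, and the arm hides only the plunger ends.

```bash
python3 -c "
from bench import arm; print(arm.job_done())"
```

```text
the job is handed in; nothing more can be done
None
```

I put the yellow and green pipettes on their strips in the tray, flat and centred to within 1–2 mm with plungers at the black bar, left blue where it lay, and handed the job in at about 24.5 s; in the last image the arm hid the plunger ends.

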